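# Flag the softest nest of a board test fixture

## Task

One nest of the LED-board test fixture has tired springs. Press the three boards down against their springs one at a time, each at least half-way, from the robot's left to its right, to feel which nest is the softest; then push that nest's red tag down flat, leaving the other two tags up. Only press and push, pick nothing up: the boards stay lying in their nests and the things round the fixture stay where they stand.

Things in the scene. Friction and masses are not known exactly. Their poses are not given: they have to be found in the camera images.
- fixture: board test fixture: grey box with aluminium top, fixed to the bench, 190 (x) x 420 (y) x 60 mm high; origin at the centre of its underside, x points away from the robot (yaw up to 0.25 rad), y to the robot's left, z up. On it stand three like-looking nest modules side by side, at +125, 0 and -125 mm along its y; which module (a, b, c) stands in which place changes
- pad_a (a joint): how far nest a's sprung plate is pressed down, m: 0 up at rest (or a hair lower), 0.009 on its lower stop. The plate is a black 84 x 84 mm square guided on four corner posts with springs, and comes back up by itself; two nests need about 12 to 16 N to reach the stop, the softest less than half as much as the others at any depth
- seat_a (a point): middle of the top face of nest a's black plate, on which board a lies; moves with the plate; at rest 98 mm above the bench and 30 mm beyond (fixture +x) the fixture's centre line. Axes as the fixture's. Four steel dowels 6 mm high stand round the board at 37 mm radius; screw heads at the plate's corners (36 mm off in x and y) stand 5 mm above it
- board_a: round white LED board, 66 mm diameter, 3 mm thick, 30 g, lying loose between nest a's dowels; origin at the centre of its underside. Press on its middle
- tag_a (a joint): nest a's red tag, rad: 0 as raised (sloping up 35 degrees), 0.61 pushed down flat; starts at 0 to 0.08. A flap 42 mm long, 40 mm wide (28 at the hinge), 3 mm thick, on the robot's side of the nest, hinged along the fixture's y on its edge away from the robot, the free edge pointing to the robot and up. Stiff hinge: it stays where it is left and takes about 2 N downward near the free edge
- tagedge_a (a point): middle of the rounded free edge (5 mm thick) of nest a's tag; moves with it: about 116 mm above the bench raised, 92 mm flat. The tag's hinge line is 92 mm above the bench, 56 mm from the seat point towards the robot (fixture -x); flat, the tag's upper face is 93.5 mm above the bench, its free edge 98 mm from the seat point
- pad_b (a joint): how far nest b's sprung plate is pressed down, m: 0 up at rest (or a hair lower), 0.009 on its lower stop. The plate is a black 84 x 84 mm square guided on four corner posts with springs, and comes back up by itself; two nests need about 12 to 16 N to reach the stop, the softest less than half as much as the others at any depth
- seat_b (a point): middle of the top face of nest b's black plate, on which board b lies; moves with the plate; at rest 98 mm above the bench and 30 mm beyond (fixture +x) the fixture's centre line. Axes as the fixture's. Four steel dowels 6 mm high stand round the board at 37 mm radius; screw heads at the plate's corners (36 mm off in x and y) stand 5 mm above it
- board_b: round white LED board, 66 mm diameter, 3 mm thick, 30 g, lying loose between nest b's dowels; origin at the centre of its underside. Press on its middle
- tag_b (a joint): nest b's red tag, rad: 0 as raised (sloping up 35 degrees), 0.61 pushed down flat; starts at 0 to 0.08. A flap 42 mm long, 40 mm wide (28 at the hinge), 3 mm thick, on the robot's side of the nest, hinged along the fixture's y on its edge away from the robot, the free edge pointing to the robot and up. Stiff hinge: it stays where it is left and takes about 2 N downward near the free edge
- tagedge_b (a point): middle of the rounded free edge (5 mm thick) of nest b's tag; moves with it: about 116 mm above the bench raised, 92 mm flat. The tag's hinge line is 92 mm above the bench, 56 mm from the seat point towards the robot (fixture -x); flat, the tag's upper face is 93.5 mm above the bench, its free edge 98 mm from the seat point
- pad_c (a joint): how far nest c's sprung plate is pressed down, m: 0 up at rest (or a hair lower), 0.009 on its lower stop. The plate is a black 84 x 84 mm square guided on four corner posts with springs, and comes back up by itself; two nests need about 12 to 16 N to reach the stop, the softest less than half as much as the others at any depth
- seat_c (a point): middle of the top face of nest c's black plate, on which board c lies; moves with the plate; at rest 98 mm above the bench and 30 mm beyond (fixture +x) the fixture's centre line. Axes as the fixture's. Four steel dowels 6 mm high stand round the board at 37 mm radius; screw heads at the plate's corners (36 mm off in x and y) stand 5 mm above it
- board_c: round white LED board, 66 mm diameter, 3 mm thick, 30 g, lying loose between nest c's dowels; origin at the centre of its underside. Press on its middle
- tag_c (a joint): nest c's red tag, rad: 0 as raised (sloping up 35 degrees), 0.61 pushed down flat; starts at 0 to 0.08. A flap 42 mm long, 40 mm wide (28 at the hinge), 3 mm thick, on the robot's side of the nest, hinged along the fixture's y on its edge away from the robot, the free edge pointing to the robot and up. Stiff hinge: it stays where it is left and takes about 2 N downward near the free edge
- tagedge_c (a point): middle of the rounded free edge (5 mm thick) of nest c's tag; moves with it: about 116 mm above the bench raised, 92 mm flat. The tag's hinge line is 92 mm above the bench, 56 mm from the seat point towards the robot (fixture -x); flat, the tag's upper face is 93.5 mm above the bench, its free edge 98 mm from the seat point
- beacon: bystander: yellow signal beacon standing on the bench, 84 mm foot, 140 mm tall; origin at the centre of its underside
- spool: bystander: yellow-flanged spool of solder wire standing on its end, 54 mm diameter, 50 mm tall; origin at the centre of its underside
- cutters: bystander: side cutters with red handles lying on the bench, about 145 x 50 x 12 mm, jaws towards its +x; origin on the bench near its middle
- fan: bystander: black cooling fan standing on edge, 38 x 80 x 80 mm; origin at the centre of its underside
Mind the look-alikes: they are no part of the job. What is shaped like the board_a but pink, turquoise or yellow is not meant.

How it is judged:
By the outcome, as a careful person would: the job done as asked, in the order asked, and still so for the second after the job is handed in, with the robot touching nothing.
It also fails if it takes over 48 s, if anything falls off the work surface, if the arm or the gripper's body presses on something with over 40 N, if the wrist force passes 120 N, or if a joint passes its speed limit or range.

## Robot

A 6-joint arm with a two-finger parallel gripper is mounted at the origin on the work surface. World frame = base frame: x ahead of the robot, y to its left, z up, the work surface at z = 0. Lengths are in mm, angles in degrees, forces in N, time in s.
With the tool pointing down it reaches from about 350 to 850 mm from the base axis. Payload 8.1 kg.
Tool frame: the origin (TCP) lies between the finger pads; the fingertips stand 22 mm ahead of it and the grasp point (between the pads) lies 3 mm ahead of it (r.nose_length is the z of the fingertips in the tool frame, in mm); z points along the fingers, x is the direction in which the jaws open and shut, and the axes are right-handed (so a half turn about z gives the same grasp; the last joint's range is limited). The gripper opens to 85 mm and grips with 20 to 120 N. Pads are 22 mm wide; open, the fingers measure 114 mm over their backs; the gripper's body (76 mm by 85 mm) begins 54 mm behind the grasp point. The pads swing forward as they close: fully open they stand 13 mm farther back than shut.
Start: joints at [-75.424, 7.471, 85.268, -0, 87.261, -4.893], TCP at [199.999, -565.691, 253.292] pointing down, gripper open.
Joint ranges: [-169.43, 169.43], [-51.17, 129.36], [1.28, 143.12], [-76.62, 256.62], [0, 156.53], [-152.29, 152.29]. Speed limits (degrees/s): [136.94, 136.94, 159.86, 180, 180, 180].

## Interface

Orientations are given as [roll, pitch, yaw] about the fixed x, y, z axes, in that order (R = Rz(yaw) Ry(pitch) Rx(roll)).
In Python, from bench import r gives the robot as it stands.
- The arm moves only by the shell command python3 -m jog 'ROWS' [FORCE]. ROWS is JSON, a list of rows, each a list of 5 numbers: the shift along the tool's x, y, z in m, then the turn about the tool's z in degrees, then the opening in per cent of the stroke, from 0 (shut) to 100 (fully open). A call has 1 to 8 rows; each row is the pose to reach, as a shift and turn from the pose measured when the call began, along the tool's axes at that moment; what a row does not reach only later rows make up. A row lasts 1/10 s, in which the tool goes at most 50 mm and 8.59 degrees, less where a joint would pass 70% of its speed; a pose out of reach is approached as far as the arm can. A call with a gripper value outside its range is refused whole. The fingers move at their own pace and stop on an object; FORCE is the grip in N (left out, the last holds). Time passes only in rows, so rows that repeat a pose let the fingers close. It gives the time, the measured TCP pose, the force and the opening at its end, in the units of the state.
- r.sense(): the state, without advancing time (a new reading comes with each control period).
- r.snapshot(name): name is "scene" or "top" or "wrist"; returns a dict with "image" (420x560x3 uint8, red, green, blue), "K" (3x3 intrinsics, pixels), "distortion" ([k1, k2, p1, p2, k3] as OpenCV has them; the pictures are not rectified), "T" (4x4, takes a point from camera to world coordinates); the wrist camera has in their place "tool_from_camera" (4x4, takes a point from camera to tool coordinates, whose origin is the TCP and whose axes are the tool frame's). Camera axes: x right, y down, z forward; pixel columns grow to the right and rows downward; lengths in mm; the calibration is good to about 2 mm. A picture is of the moment at which its call begins: read the wrist's pose just before it. There is no depth.
- r.hand_in(): hands the job in, once; it reports no verdict.
Trained networks look in a picture, given as the dict that the camera call returned (one of the last four; its "shot" number tells which), for a name from the list of things; names that differ only in an ending like _2 or _b are one class to them, and where a whole thing is asked for, a point or a joint stands for the part that bears it (a point fixed in the world has none). Each returns a list of dicts, best first, with "conf" (0 to 1); they miss things now and then, are a little off and sometimes report something else, mostly with a low value. They report only what shows in the picture. A call takes as long as a camera call. They do not tell look-alikes from the thing itself.
- r.search_frame(picture, label): "bbox" ([left, top, right, bottom] in pixels, round what is visible of it).
- r.pinpoint(picture, label): "uv" ([column, row] in pixels: a listed point, or the origin of a listed thing).
The state is a dict: "time": time; "joint_pos": joint angles; "qd": joint speeds; "joint_efforts": joint torques, N m; "tool_pos": TCP position; "tcp_rot": TCP orientation; "ft_force": force on the tool from outside, world axes, zero at the start; "wrist_torque": the same for the moment, N m; "finger_gap": finger opening in mm.
Only numpy, scipy, OpenCV 4.12 (cv2) and the standard library are available. Lean on these libraries where they do the work, as an engineer would, in place of code of your own. Each camera call takes 0.05 s, during which the arm holds its last target. There are 200 camera calls.

## Working session

There is one attempt and no reset: what is moved stays moved. The work goes in short steps, Python scripts to look and compute and a shell command to move; the robot and the scene stay as the last step left them, time stands still between calls to the robot, and variables do not carry over. Pictures are saved under pics/ and viewed, about 8 in all and at most 12, crops included, and the job is handed in when it is done.

```bash
mkdir -p pics; ls; cat > h.py <<'E'
import numpy as np, cv2
from bench import r
from scipy.spatial.transform import Rotation as R
def ray(p,uv,T):
    x=cv2.undistortPoints(np.array([[uv]],float),np.array(p["K"]),np.array(p["distortion"]))[0,0]
    d=T[:3,:3]@np.array([x[0],x[1],1]); return T[:3,3],d
def onz(p,uv,z,T=None):
    o,d=ray(p,uv,np.array(p["T"]) if T is None else T); return o+d*(z-o[2])/d[2]
def toolT():
    s=r.sense(); T=np.eye(4); T[:3,:3]=R.from_euler('xyz',s["tcp_rot"],degrees=True).as_matrix(); T[:3,3]=s["tool_pos"]; return T
def save(p,n): cv2.imwrite("pics/"+n,cv2.cvtColor(p["image"],cv2.COLOR_RGB2BGR))
E
python3 - <<'E'
from h import *
np.set_printoptions(precision=1,suppress=True)
print(r.sense()); print(toolT())
ims=[]
for n in("top","scene"):
    p=r.snapshot(n); save(p,n+".png"); ims.append(p["image"])
    for l,z in(("seat_a",98),("tagedge_a",116),("board_a",98),("fixture",0),("beacon",0),("spool",0),("fan",0),("cutters",0)):
        for d in r.pinpoint(p,l)[:5]: print(n,l,round(d["conf"],2),np.array(d["uv"]),onz(p,d["uv"],z))
E
```

```text
pics
{'time': 0.0, 'joint_pos': array([-75.4,   7.5,  85.3,  -0. ,  87.3,  -4.9]), 'qd': array([ 0.1, -0.1, -0.1, -0.1, -0.1, -0.1]), 'joint_efforts': array([ -0. , -56.9, -50.1,  -0. ,   0. ,   0. ]), 'tool_pos': array([ 199.9, -565.2,  252.2]), 'tcp_rot': array([-180. ,    0.1,  -70.5]), 'ft_force': array([ 0. , -0.5,  0.5]), 'wrist_torque': array([-0.,  0., -0.]), 'finger_gap': 85.311520541161}
[[   0.3   -0.9   -0.   199.9]
 [  -0.9   -0.3    0.  -565.2]
 [  -0.    -0.    -1.   252.2]
 [   0.     0.     0.     1. ]]
top seat_a 0.84 [248.5 177.5] [623.9  99.3  98. ]
top seat_a 0.63 [298.1 179.9] [618.5 -21.3  98. ]
top tagedge_a 0.74 [246.3 214.2] [531.3 102.7 116. ]
top tagedge_a 0.52 [350.4 215.4] [ 529.2 -144.5  116. ]
top board_a 0.92 [187.6 156.5] [675.9 249.   98. ]
top board_a 0.91 [213.6 274.3] [390.4 179.3  98. ]
top board_a 0.89 [298. 177.] [625.7 -21.1  98. ]
top board_a 0.85 [244.2 177.6] [623.6 109.7  98. ]
top board_a 0.65 [348.  183.7] [ 609.7 -143.1   98. ]
top beacon 0.98 [181.6 199. ] [587.1 277.2   0. ]
top spool 0.82 [315.2 134.8] [762.3 -72.9   0. ]
top spool 
[... 355 characters left out ...]

scene tagedge_a 0.66 [260.  199.7] [531.1 -22.  116. ]
scene tagedge_a 0.61 [219.6 221.5] [ 532.2 -139.9  116. ]
scene board_a 0.94 [279.5 235.1] [637.  -32.2  98. ]
scene board_a 0.86 [296.4 157.6] [454.2 141.8  98. ]
scene board_a 0.82 [353.3 259.5] [791.4  77.5  98. ]
scene board_a 0.77 [328.  284.7] [811.7 -12.   98. ]
scene board_a 0.63 [239.4 255.6] [ 632.4 -143.9   98. ]
scene fixture 0.78 [272.  241.1] [590.7 -27.1   0. ]
scene beacon 0.62 [362.  188.5] [585.2 281.9   0. ]
scene beacon 0.57 [161.3 271. ] [ 509.3 -315.     0. ]
scene spool 0.88 [288.9 297.2] [750.9 -79.6   0. ]
scene fan 0.84 [199.2 314.6] [ 669.4 -289.2    0. ]
scene cutters 0.66 [165.3 271. ] [ 515.  -306.2    0. ]
```

View pics/top.png

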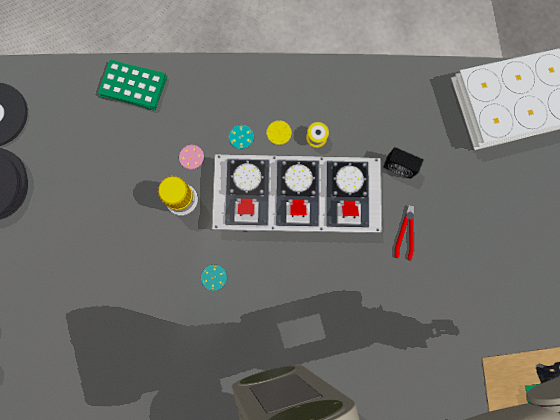

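View pics/scene.png

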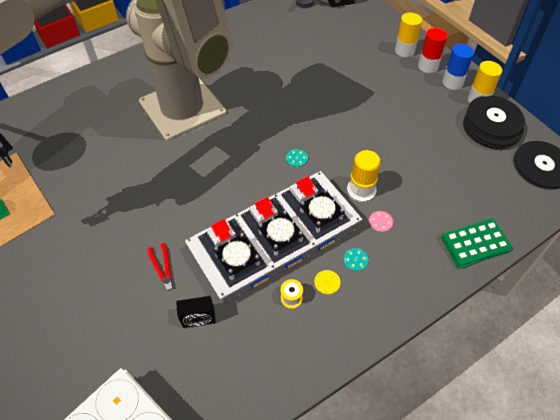

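The top view shows the fixture nearly square to the base. The boards are at about (247,177), (299,178) and (349,179), all tags are up, the beacon is to the left, and the turquoise, pink and yellow discs are decoys. I'll move above the middle nest for a close look.

```bash
python3 -m jog '[[-0.38,-0.559,-0.11,19.5,0],[-0.38,-0.559,-0.11,19.5,0],[-0.38,-0.559,-0.11,19.5,0],[-0.38,-0.559,-0.11,19.5,0],[-0.38,-0.559,-0.11,19.5,0],[-0.38,-0.559,-0.11,19.5,0],[-0.38,-0.559,-0.11,19.5,0],[-0.38,-0.559,-0.11,19.5,0]]'
```

```text
time: 1.7
tool_pos: [434.2, -246.5, 318.1]
tcp_rot: [-180.0, -0.0, -90.0]
ft_force: [0.9, 0.2, 0.5]
finger_gap: 0.2
```

```bash
python3 -m jog '[[-0.226,-0.166,-0.04,0,0],[-0.226,-0.166,-0.04,0,0],[-0.226,-0.166,-0.04,0,0],[-0.226,-0.166,-0.04,0,0],[-0.226,-0.166,-0.04,0,0],[-0.226,-0.166,-0.04,0,0],[-0.226,-0.166,-0.04,0,0],[-0.226,-0.166,-0.04,0,0]]'
python3 - <<'E'
from h import *
np.set_printoptions(precision=1,suppress=True)
T=toolT(); p=r.snapshot("wrist"); save(p,"w1.png")
W=T@np.array(p["tool_from_camera"]); print(T[:3,3],W[:3,3])
for l,z in(("seat_a",98),("tagedge_a",116),("board_a",98)):
    for d in r.pinpoint(p,l)[:5]: print(l,round(d["conf"],2),np.array(d["uv"]),onz(p,d["uv"],z,W))
E
```

```text
time: 2.5
tool_pos: [600.5, -19.9, 357.8]
tcp_rot: [-180.0, -0.0, -89.9]
ft_force: [-0.2, -0.4, 0.1]
finger_gap: -0.0
[600.5 -19.9 357.8] [671.5 -19.2 477.9]
seat_a 0.67 [372.3 232.8] [ 522.6 -151.7   98. ]
tagedge_a 0.78 [182.9 227.5] [536.7 103.2 116. ]
tagedge_a 0.69 [371.3 229.5] [ 534.3 -143.7  116. ]
tagedge_a 0.59 [275.7 227.1] [537.4 -18.2 116. ]
board_a 0.95 [178.8 160.9] [621.2 106.6  98. ]
board_a 0.94 [176.6  55.6] [743.3  97.4  98. ]
board_a 0.9 [164.4 285.9] [439.6 143.8  98. ]
board_a 0.77 [96.7 97.3] [697.1 197.7  98. ]
board_a 0.75 [374.7 158.5] [ 624.7 -145.3   98. ]
```

View pics/w1.png

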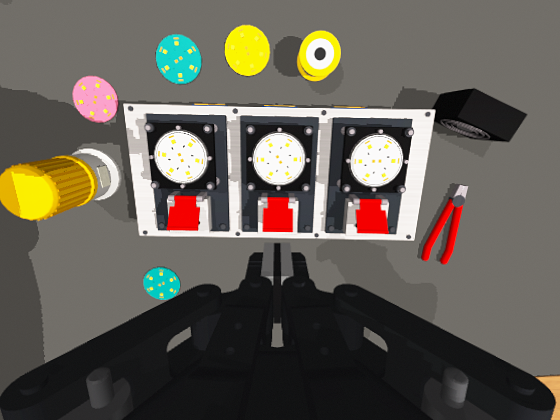

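The wrist view shows the boards at about (181,157), (279,158) and (376,160), which put the seats near (625,103), (624,-22) and (622,-147). The tag edges at x≈535 agree with this. I'll go over the left nest first.

```bash
python3 -m jog '[[-0.123,-0.025,0.1,0,0],[-0.123,-0.025,0.1,0,0],[-0.123,-0.025,0.208,0,0],[-0.123,-0.025,0.208,0,0],[-0.123,-0.025,0.208,0,0],[-0.123,-0.025,0.208,0,0],[-0.123,-0.025,0.208,0,0],[-0.123,-0.025,0.208,0,0]]'
python3 - <<'E'
from h import *
T=toolT(); p=r.snapshot("wrist"); save(p,"w2.png"); W=T@np.array(p["tool_from_camera"]); print(T[:3,3], r.sense()["ft_force"])
for d in r.pinpoint(p,"board_a")[:5]: print(round(d["conf"],2),np.array(d["uv"]),onz(p,d["uv"],98,W))
E
```

```text
time: 3.5
tool_pos: [627.1, 99.9, 153.6]
tcp_rot: [-179.7, -0.0, -90.2]
ft_force: [0.3, -1.5, 1.0]
finger_gap: 0.1
[627.07346238  99.87975097 153.64611802] [1.08417541 0.47457983 0.38730231]
0.9 [247.   47.3] [736.02993074 116.08686178  98.        ]
0.8 [464.5 241.3] [623.30342781 -19.8530473   98.        ]
0.78 [104.7 117.3] [700.06315145 198.228481    98.        ]
0.76 [271.4 238.7] [625.28927801 103.86656745  98.        ]
0.76 [367.1  29.8] [743.9552886   52.27388971  98.        ]
```

View pics/w2.png

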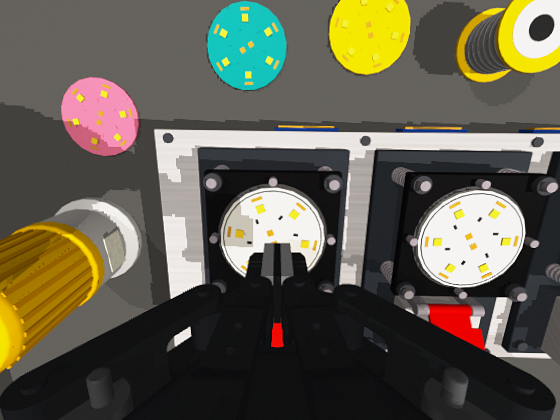

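The board centre is at (625,104) and the tool is within 4 mm of it. Now down to just above it.

```bash
python3 -m jog '[[-0.003,0.002,0.022,0,0],[-0.003,0.002,0.028,0,0],[-0.003,0.002,0.028,0,0],[-0.003,0.002,0.028,0,0]]'; python3 -m jog '[[0,0,0.003,0,0],[0,0,0.003,0,0],[0,0,0.003,0,0]]';python3 -m jog '[[0,0,0.003,0,0],[0,0,0.003,0,0],[0,0,0.003,0,0]]'
```

```text
time: 4.0
tool_pos: [626.1, 102.8, 127.2]
tcp_rot: [-179.6, -0.0, -90.2]
ft_force: [0.3, -0.2, 0.4]
finger_gap: 0.0
time: 4.3
tool_pos: [626.3, 102.8, 124.5]
tcp_rot: [-179.5, -0.0, -90.2]
ft_force: [0.8, -0.2, 0.4]
finger_gap: 0.1
time: 4.6
tool_pos: [626.6, 102.8, 121.9]
tcp_rot: [-179.5, -0.0, -90.2]
ft_force: [1.6, 0.3, 4.1]
finger_gap: 0.2
```

```bash
for i in 1 2; do :; done; python3 -m jog '[[0,0,0.0025,0,0],[0,0,0.0025,0,0],[0,0,0.0025,0,0]]';python3 -m jog '[[0,0,0.0025,0,0],[0,0,0.0025,0,0],[0,0,0.0025,0,0]]'
```

```text
time: 4.9
tool_pos: [626.8, 102.9, 119.9]
tcp_rot: [-179.5, -0.0, -90.2]
ft_force: [-0.4, 0.1, 6.1]
finger_gap: -0.1
time: 5.2
tool_pos: [626.9, 102.9, 118.1]
tcp_rot: [-179.5, -0.0, -90.2]
ft_force: [-2.4, -0.5, 6.8]
finger_gap: 0.1
```

```bash
python3 -m jog '[[0,0.001,0.002,0,0],[0,0.001,0.002,0,0],[0,0.001,0.002,0,0]]';python3 -m jog '[[0,0,0.001,0,0],[0,0,0.001,0,0],[0,0,0.001,0,0]]'
```

```text
time: 5.5
tool_pos: [626.9, 102.9, 117.5]
tcp_rot: [-179.3, -0.0, -90.2]
ft_force: [-0.5, -0.7, 9.2]
finger_gap: -0.0
time: 5.8
tool_pos: [627.0, 102.9, 117.4]
tcp_rot: [-179.3, -0.0, -90.2]
ft_force: [-4.2, -0.7, 9.9]
finger_gap: -0.2
```

```bash
python3 -m jog '[[0,0.001,0.0035,0,0],[0,0.001,0.0035,0,0],[0,0.001,0.0035,0,0]]'; python3 - <<'E'
from h import *
p=r.snapshot("wrist"); save(p,"w3.png"); print(r.sense()["tool_pos"],r.sense()["ft_force"])
E
```

```text
time: 6.1
tool_pos: [626.9, 102.9, 115.5]
tcp_rot: [-179.2, -0.0, -90.2]
ft_force: [-3.6, -0.8, 10.7]
finger_gap: 0.1
[626.89668954 102.92114625 115.5082172 ] [-3.06456297 -1.39266268 10.99575342]
```

View pics/w3.png

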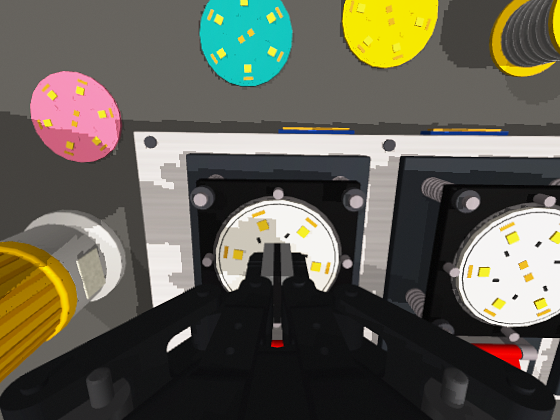

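The left nest took about 11 N at 7 mm depth, with the plate visibly lowered, so it is stiff. I'll lift and go to the middle nest.

```bash
python3 -m jog '[[0,0,-0.035,0,0],[0,0,-0.035,0,0],[0.05,0.002,-0.035,0,0],[0.1,0.003,-0.035,0,0],[0.124,0.003,-0.035,0,0],[0.124,0.003,-0.035,0,0],[0.124,0.003,-0.03,0,0],[0.124,0.003,-0.025,0,0]]'; python3 - <<'E'
from h import *
T=toolT(); p=r.snapshot("wrist"); save(p,"w4.png"); W=T@np.array(p["tool_from_camera"]); print(T[:3,3], r.sense()["ft_force"])
for d in r.pinpoint(p,"board_a")[:5]: print(round(d["conf"],2),np.array(d["uv"]),onz(p,d["uv"],98,W))
E
```

```text
time: 6.95
tool_pos: [623.0, -20.1, 139.8]
tcp_rot: [-179.2, 0.0, -90.2]
ft_force: [0.4, -0.1, 0.4]
finger_gap: -0.3
[622.99918979 -20.07488882 139.7953412 ] [-0.52540503 -0.4932367  -1.58733187]
0.94 [ 69.9 245.1] [623.66843912 102.80389637  98.        ]
0.94 [491.1 246.6] [ 622.18581327 -146.25966469   98.        ]
0.91 [278.8 242.6] [624.73830137 -20.72873234  98.        ]
0.91 [90.5 41.9] [731.47586236  72.02289134  98.        ]
0.65 [217.4  21.8] [740.55612996   9.13746404  98.        ]
```

```bash
python3 -m jog '[[0,0,0.013,0,0],[0,0,0.013,0,0],[0,0,0.013,0,0]]'; python3 -m jog '[[0,0,0.006,0,0],[0,0,0.006,0,0],[0,0,0.006,0,0]]';python3 -m jog '[[0,0,0.0025,0,0],[0,0,0.0025,0,0],[0,0,0.0025,0,0]]';python3 -m jog '[[0,0,0.0025,0,0],[0,0,0.0025,0,0],[0,0,0.0025,0,0]]'
```

```text
time: 7.35
tool_pos: [621.8, -19.1, 124.8]
tcp_rot: [-179.4, 0.0, -90.1]
ft_force: [1.7, 0.4, 0.1]
finger_gap: 0.4
time: 7.65
tool_pos: [622.7, -19.1, 119.9]
tcp_rot: [-179.3, 0.0, -90.1]
ft_force: [-1.4, 1.2, 6.5]
finger_gap: 0.2
time: 7.95
tool_pos: [623.1, -19.2, 118.6]
tcp_rot: [-179.2, 0.0, -90.1]
ft_force: [-3.1, 0.6, 8.4]
finger_gap: -0.0
time: 8.25
tool_pos: [623.4, -19.2, 117.5]
tcp_rot: [-179.2, 0.0, -90.1]
ft_force: [-4.9, 1.4, 8.7]
finger_gap: 0.1
```

```bash
python3 -m jog '[[0,0.001,0.004,0,0],[0,0.001,0.004,0,0],[0,0.001,0.004,0,0]]'; python3 -m jog '[[0,0,0.002,0,0],[0,0,0.002,0,0],[0,0,0.002,0,0]]'
```

```text
time: 8.55
tool_pos: [623.4, -19.2, 115.6]
tcp_rot: [-179.1, -0.0, -90.1]
ft_force: [-4.2, 1.2, 12.9]
finger_gap: -0.1
time: 8.85
tool_pos: [623.9, -19.2, 115.4]
tcp_rot: [-179.0, -0.0, -90.1]
ft_force: [-5.5, 0.3, 12.7]
finger_gap: -0.0
```

The middle nest took about 12.8 N at the same depth, so it is stiff too. On to the right nest.

```bash
python3 -m jog '[[0,0,-0.035,0,0],[0,0,-0.035,0,0],[0.05,0.001,-0.035,0,0],[0.1,0.001,-0.035,0,0],[0.127,0.001,-0.035,0,0],[0.127,0.001,-0.035,0,0],[0.127,0.001,-0.03,0,0],[0.127,0.001,-0.025,0,0]]'; python3 - <<'E'
from h import *
T=toolT(); p=r.snapshot("wrist"); save(p,"w5.png"); W=T@np.array(p["tool_from_camera"]); print(T[:3,3], r.sense()["ft_force"])
for d in r.pinpoint(p,"board_a")[:5]: print(round(d["conf"],2),np.array(d["uv"]),onz(p,d["uv"],98,W))
E
```

```text
time: 9.65
tool_pos: [622.3, -145.3, 139.9]
tcp_rot: [-179.0, 0.0, -90.0]
ft_force: [0.2, 0.4, -0.6]
finger_gap: -0.0
[ 622.34431968 -145.28111036  139.89611685] [-1.22992625  0.47381365 -0.502129  ]
0.97 [55.9 22.9] [738.86317192 -37.61906234  98.        ]
0.93 [280.4 246.3] [ 621.8172329  -146.89060884   98.        ]
0.61 [ 69.2 241.7] [625.00791593 -22.29747479  98.        ]
0.27 [445.2 306.6] [ 581.24103065 -250.63991594   98.        ]
```

```bash
python3 -m jog '[[0.001,0,0.013,0,0],[0.001,0,0.013,0,0],[0.001,0,0.013,0,0]]'; python3 -m jog '[[0,0,0.006,0,0],[0,0,0.006,0,0],[0,0,0.006,0,0]]';python3 -m jog '[[0,0,0.0025,0,0],[0,0,0.0025,0,0],[0,0,0.0025,0,0]]';python3 -m jog '[[0,0,0.001,0,0],[0,0,0.001,0,0],[0,0,0.001,0,0]]'
```

```text
time: 10.05
tool_pos: [621.2, -145.0, 124.7]
tcp_rot: [-179.2, 0.1, -90.0]
ft_force: [0.7, 0.2, 0.2]
finger_gap: -0.0
time: 10.35
tool_pos: [621.5, -145.0, 119.0]
tcp_rot: [-179.2, 0.1, -90.0]
ft_force: [-0.4, 1.1, 2.6]
finger_gap: 0.0
time: 10.65
tool_pos: [621.7, -145.0, 116.8]
tcp_rot: [-179.2, 0.1, -90.0]
ft_force: [-1.2, 0.1, 3.8]
finger_gap: -0.2
time: 10.95
tool_pos: [621.7, -145.0, 115.9]
tcp_rot: [-179.2, 0.1, -90.0]
ft_force: [-0.3, 0.7, 4.5]
finger_gap: -0.1
```

The right nest took only about 4.5 N at 7 mm, so it is the softest. Next I'll go over its tag.

```bash
python3 -m jog '[[0,0,-0.035,0,0],[0,0,-0.04,0,0],[0,0.02,-0.04,0,0],[0,0.06,-0.04,0,0],[0,0.087,-0.04,0,0],[0,0.087,-0.04,0,0],[0,0.087,-0.04,0,0],[0,0.087,-0.04,0,0]]'; python3 - <<'E'
from h import *
T=toolT(); p=r.snapshot("wrist"); save(p,"w6.png"); W=T@np.array(p["tool_from_camera"]); print(T[:3,3], r.sense()["ft_force"])
for l,z in(("tagedge_a",116),("seat_a",98),("board_a",98)):
  for d in r.pinpoint(p,l)[:5]: print(l,round(d["conf"],2),np.array(d["uv"]),onz(p,d["uv"],z,W))
E
```

```text
time: 11.75
tool_pos: [535.0, -145.3, 154.9]
tcp_rot: [-179.1, 0.1, -90.0]
ft_force: [-0.0, -0.9, 1.0]
finger_gap: 0.0
[ 535.03785198 -145.29814522  154.87993467] [-0.33907256  0.84180156 -0.43407717]
tagedge_a 0.71 [277.8 252.3] [ 531.90609583 -145.32408662  116.        ]
tagedge_a 0.71 [ 60.1 248.8] [534.22488413 -18.50588513 116.        ]
board_a 0.8 [56.7 85.1] [625.14548547 -21.69344235  98.        ]
board_a 0.67 [282.1  95.8] [ 620.38262548 -147.61667403   98.        ]
board_a 0.23 [446.4 222.2] [ 544.86062747 -252.21420146   98.        ]
```

View pics/w6.png

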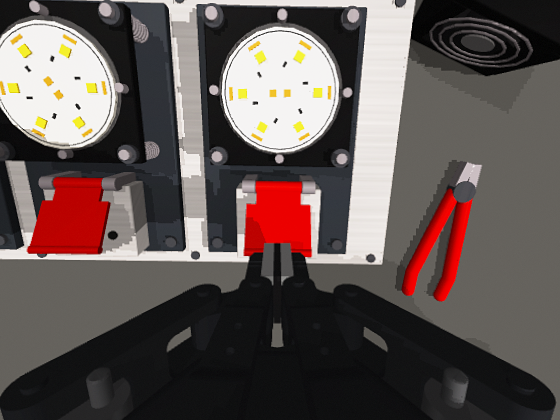

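The tag edge sits at (532,-145), right under the fingertips at image (278,250), and the board lies between its dowels. Now I push down.

```bash
python3 -m jog '[[0,0,0.012,0,0],[0,0,0.02,0,0],[0,0,0.025,0,0],[0,0,0.03,0,0],[0,0,0.034,0,0],[0,0,0.036,0,0],[0,0,0.036,0,0]]'; python3 -m jog '[[0,0,0.002,0,0],[0,0,0.003,0,0],[0,0,0.003,0,0]]';  python3 -m jog '[[0,0,0.002,0,0],[0,0,0.002,0,0],[0,0,0.002,0,0]]'
```

```text
time: 12.65
tool_pos: [535.2, -145.0, 118.3]
tcp_rot: [-179.2, 0.1, -89.9]
ft_force: [0.4, -0.2, -0.3]
finger_gap: 0.1
time: 12.95
tool_pos: [535.5, -145.1, 115.6]
tcp_rot: [-179.1, 0.1, -89.9]
ft_force: [0.6, 0.4, 1.3]
finger_gap: -0.1
time: 13.25
tool_pos: [535.6, -145.2, 115.2]
tcp_rot: [-179.1, 0.0, -89.9]
ft_force: [-7.5, 1.5, 14.5]
finger_gap: -0.3
```

The 14.5 N force at z=115 means the tag is on its stop. I'll retract and look.

```bash
python3 -m jog '[[0,0.001,-0.02,0,0],[0,0,-0.06,0,0],[0,0,-0.1,0,0],[-0.05,0,-0.15,0,0],[-0.1,0,-0.19,0,0],[-0.12,0,-0.19,0,0],[-0.12,0,-0.19,0,0],[-0.12,0,-0.19,0,0]]'; python3 - <<'E'
from h import *
T=toolT(); p=r.snapshot("wrist"); save(p,"w7.png"); W=T@np.array(p["tool_from_camera"]); print(T[:3,3], r.sense()["ft_force"])
for l,z in(("tagedge_a",116),("board_a",98),("spool",0),("fan",0),("cutters",0),("beacon",0)):
  for d in r.pinpoint(p,l)[:3]: print(l,round(d["conf"],2),np.array(d["uv"]).round(),onz(p,d["uv"],z,W).round(1))
E
```

```text
time: 14.05
tool_pos: [532.9, -24.5, 305.9]
tcp_rot: [-179.0, 0.0, -89.8]
ft_force: [0.0, 0.2, -0.8]
finger_gap: -0.1
[532.88994834 -24.50744722 305.87809711] [ 0.52172574 -0.03162942 -0.82216221]
tagedge_a 0.86 [268. 193.] [531.5 -14.3 116. ]
tagedge_a 0.85 [159. 187.] [537.8 102.7 116. ]
tagedge_a 0.56 [380. 196.] [ 529.1 -136.4  116. ]
board_a 0.89 [140. 266.] [435.6 143.3  98. ]
board_a 0.78 [392. 107.] [ 621.2 -145.5   98. ]
board_a 0.77 [273. 107.] [621.1 -19.6  98. ]
fan 0.83 [484.  64.] [ 679.5 -295.1    0. ]
cutters 0.72 [471. 188.] [ 514.4 -309.     0. ]
beacon 0.95 [ 61. 136.] [585.8 279.2   0. ]
```

View pics/w7.png

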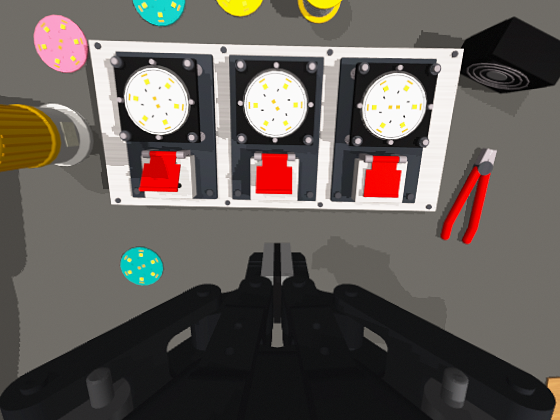

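The right tag now lies square on its base at (381,180) and the left one leans up. The boards are in their nests and the bystanders read the same positions. I'll check the flatness of the tags obliquely in the scene view.

```bash
python3 - <<'E'
from h import *
p=r.snapshot("scene"); q=p["image"][150:300,180:370]; cv2.imwrite("pics/s2.png",cv2.cvtColor(cv2.resize(q,None,fx=4,fy=4,interpolation=cv2.INTER_CUBIC),cv2.COLOR_RGB2BGR))
print(r.sense()["ft_force"],r.sense()["time"])
E
```

```text
[ 0.59909548 -0.06420486 -0.2786034 ] 14.45
```

View pics/s2.png

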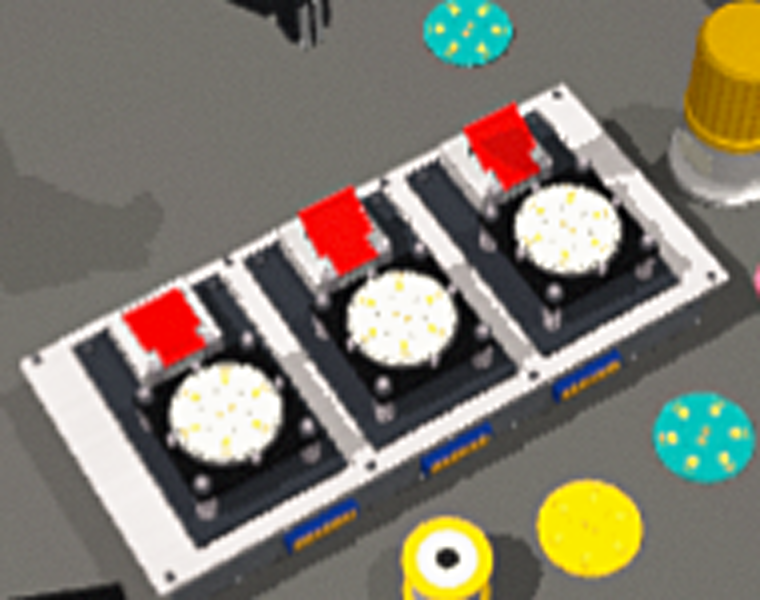

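The right nest's tag (left in this view) lies flat and the other two stand up. I'm handing in.

```bash
python3 -c "
from bench import r
print(r.hand_in())"
```

```text
the job is handed in; nothing more can be done
None
```

I pressed the three boards from the robot's left to its right, found the right nest to be the softest, and pushed its red tag down flat. The job is handed in; `hand_in` reports no verdict.

| Nest | Force at about 7 mm depth |
|---|---|
| left | about 11 N |
| middle | about 12.8 N |
| right | about 4.5 N |

- **Tag push:** the right tag came to its stop at about 14.5 N, with the fingertips at 93 mm above the bench against an expected 93.5 mm.
- **Last checks:** the wrist and scene pictures show the right tag flat, the other two tags up and all three boards in their nests. The beacon, fan and cutters measured where they stood before. The spool was seen in place but not measured again. The robot touched nothing at about 14.5 s.
- **Disagreements:** no check failed. The wrist force also showed sideways friction of up to 5.5 N during the presses and 7.5 N on the tag push. The boards did not leave their dowels.

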